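# Pack the seed tin and slide the crate under the cedar shelf

### The arm

A 6-joint arm with a two-finger parallel gripper is mounted at the origin on the work surface. World frame = base frame: x ahead of the robot, y to its left, z up, the work surface at z = 0. Lengths are in m, angles in rad, forces in N, time in s.
With the tool pointing down it reaches from about 0.325 to 0.775 m from the base axis. Payload 5.5 kg.
Tool frame: the origin (TCP) lies between the finger pads; the fingertips stand 8 mm ahead of it and the grasp point (between the pads) lies 11 mm behind it (tcp_to_tips is the distance from the TCP to the fingertips, in m); z points along the fingers, y is the line along which they close (so a half turn about z gives the same grasp; the last joint's range is limited). The gripper opens to 88 mm and grips with 3 to 60 N. Pads are 20 mm wide; open, the fingers measure 115 mm over their backs; the gripper's body (75 mm by 178 mm) begins 61 mm behind the grasp point.
Start: joints at [1.222, 0.091, 1.231, -0, 1.82, -0.057], TCP at [0.173, 0.575, 0.231] pointing down, gripper open.
Joint ranges: [-2.87, 2.87], [-0.86, 2.18], [0.17, 2.46], [-1.51, 4.65], [0.06, 2.69], [-2.65, 2.65]. Speed limits (rad/s): [2.57, 2.57, 3.01, 3.14, 3.14, 3.14].

### API

Orientations are given as a unit quaternion [w, x, y, z].
In Python, from bench import * gives the robot as it stands. Calls block until the motion is done:
- move_to(position, orientation): joint-space move of the TCP to a pose.
- move_l(position, speed=0.15, orientation=None): straight line of the TCP; orientation=None keeps the orientation; speed is the mean speed in m/s.
- movej(angles): joint-space move.
- gripper_open() and close(): open the fingers fully, or close them until they stop; the grip force is fixed at half the most.
- hold(seconds).
- inverse_kinematics(position, orientation): joint angles nearest the present ones, or None.
- state(): the state.
- get_image(name): name is "side" or "top"; returns a dict with "frame" (384x512x3 uint8, blue, green, red), "depth" (384x512 float32, m along the optical axis (not along the pixel's ray), 0 where there is no reading), "camera_matrix" (3x3 intrinsics, pixels), "view" (4x4, takes a point from world to camera coordinates). Camera axes: x right, y up, looking along -z (the intrinsics and any distortion apply to the point x, -y, -z); pixel columns grow to the right and rows downward; lengths in m; the calibration is good to about 2 mm. A picture is of the moment at which its call begins.
A pose or a line that the arm cannot do raises IKError and nothing moves.
- job_done(): hands the job in; it is judged then, once.
The state is a dict: "time": time; "joint_pos": joint angles; "dq": joint speeds; "joint_torque": joint torques, N m; "ee_pos": TCP position; "ee_rot": TCP orientation; "ft_force": force on the tool from outside, world axes, zero at the start; "moment": the same for the moment, N m; "finger_gap": finger opening in m; "finger_force": force on a finger pad.
Only numpy, scipy, OpenCV 4.12 (cv2) and the standard library are available. Lean on these libraries where they do the work, as an engineer would, in place of code of your own. Each camera call takes 0.05 s, during which the arm holds its last target. There are 200 camera calls.

### The job

Stand the tall red seed tin upright on the floor of the small wooden crate, in its one free corner, leaving the other packages in the crate. Then, without lifting or tipping the crate, slide it along the bench under the low cedar shelf, between its posts, until it sits squarely against the stop at the back. Leave everything else on the bench and on the shelf where it is.

Things in the scene. Friction and masses are not known exactly. Their poses are not given: they have to be found in the camera images.
- shelf: Low cedar shelf, fixed on the bench. Origin on the bench, mid-mouth; +y points into the bay, x across. Board 172 (x) by 122 mm (y 0 to 122), underside 104, top 122 mm up. Round posts, 20 mm across, at x +-72, y 10 and 112 mm; side rails 28 mm high between them: bay 124 mm wide (x -62 to 62). Stop batten 28 mm high across the bay, its front at y 89 mm.
- stop (a point): Middle of the stop batten's front face, 89 mm inside the mouth and 20 mm above the bench.
- crate: Open wooden crate, loose on the bench before the shelf mouth: 108 (x) by 154 (y) by 40 mm high, walls and floor 6 mm, about 0.6 kg loaded. Origin mid-underside; +y is the end that goes in first. Home, its first 89 mm are under the shelf and 65 mm stay outside. Four low packages fill it except the corner at +x, +y.
- nose (a point): Middle of the crate's leading end wall (outer face), at x 0, y 77, z 20 mm in the crate's frame.
- gap (a point): Middle of the free corner on the crate's inner floor, at x 22.5, y 45.5, z 6 mm in the crate's frame: a space about 51 by 51 mm, between crate walls and packages.
- tin: Tall round red seed tin with paper band and metal lid, 44 mm in diameter, 90 mm high, about 0.18 kg, standing on the bench. Origin at the middle of its underside, z up. Standing on the crate's floor it reaches 96 mm above the bench, 8 mm below the shelf.
- flat_box: Green plastic box 90 x 44 x 36 mm high lying across the crate's rear end. Origin at the middle of its underside.
- square_box: Cardboard box 44 x 44 x 34 mm high in the middle of the crate at +x. Origin at the middle of its underside.
- amber_jar: Amber jar with black lid, 44 mm in diameter, 37 mm high, in the middle of the crate at -x. Origin at the middle of its underside.
- white_jar: White jar with orange lid, 44 mm in diameter, 37 mm high, in the crate's leading end at -x, beside the free corner. Origin at the middle of its underside.
- bottle: Blue twist-cap bottle, 62 mm in diameter, 150 mm high, standing on the bench. Origin at the middle of its underside.
- bowl: Stainless steel bowl, 150 mm across the rim, 55 mm high, on the bench. Origin at the middle of its underside.
- fork: Hand fork lying on the bench, 290 mm long along its y axis (tines to +y), wooden handle 24 mm thick, 70 mm wide over the tines. Origin under the ferrule.
- clip: Black spring clip holding a yellow plastic plant tag, lying on top of the shelf, about 115 mm long along its x axis, 24 mm wide, 17 mm high. Origin under the middle of the clip.

How it is judged:
By the outcome, as a careful person would: the job done as asked, in the order asked, and still so for the second after the job is handed in, with the robot touching nothing.
It also fails if it takes over 72 s, if anything falls off the work surface, if the arm or the gripper's body presses on something with over 40 N, if the wrist force passes 120 N, or if a joint passes its speed limit or range.

## Working session

There is one attempt and no reset: what is moved stays moved. The work goes in short steps, each a Python script; the robot and the scene stay as the last script left them, time stands still between calls to the robot, and variables do not carry over. Pictures are saved under pics/ and viewed, at most 10 in all, crops included, and the job is handed in when it is done.

```bash
ls; mkdir -p pics; cat > h.py <<'E'
from bench import *
import numpy as np, cv2
def snap(n,tag):
    d=get_image(n); cv2.imwrite(f'pics/{tag}.png',d['frame']); np.savez(f'{tag}.npz',**d); return d
def cloud(d):
    K=np.array(d['camera_matrix']);V=np.array(d['view']);D=d['depth']
    v,u=np.mgrid[:D.shape[0],:D.shape[1]]
    P=np.stack([(u-K[0,2])/K[0,0]*D,-(v-K[1,2])/K[1,1]*D,-D],-1)
    W=(P-V[:3,3])@V[:3,:3]; W[D<=0]=np.nan; return W
E
python3 - <<'E'
from h import *
for n in('side','top'):
    d=snap(n,n+'0'); print(d.keys(),d['camera_matrix'],np.round(d['view'],3))
s=state();print(s['time'],s['ee_pos'],s['ee_rot'],s['finger_gap'],s['ft_force'])
E
```

```text
pics
dict_keys(['frame', 'depth', 'camera_matrix', 'view']) [[379.64570791   0.         247.01768197]
 [  0.         379.64570791 188.09696125]
 [  0.           0.           1.        ]] [[ 0.998 -0.065  0.017 -0.595]
 [ 0.034  0.705  0.708 -0.106]
 [-0.058 -0.706  0.706 -1.03 ]
 [ 0.     0.     0.     1.   ]]
dict_keys(['frame', 'depth', 'camera_matrix', 'view']) [[433.40037769   0.         257.46786979]
 [  0.         433.40037769 190.66305303]
 [  0.           0.           1.        ]] [[-0.005 -1.     0.011  0.017]
 [ 0.982 -0.003  0.19  -0.592]
 [-0.19   0.012  0.982 -1.03 ]
 [ 0.     0.     0.     1.   ]]
0.1 [0.17251586 0.57439523 0.22963198] [-1.70036413e-04  1.45368845e-01  9.89377141e-01 -8.62227912e-04] 0.08800993447110692 [-0.07802334 -0.1546177   0.23567718]
```

View pics/top0.png

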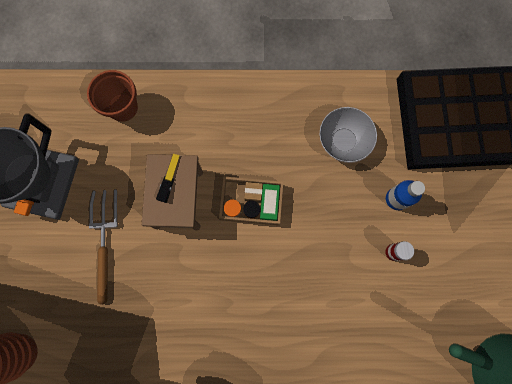

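View pics/side0.png

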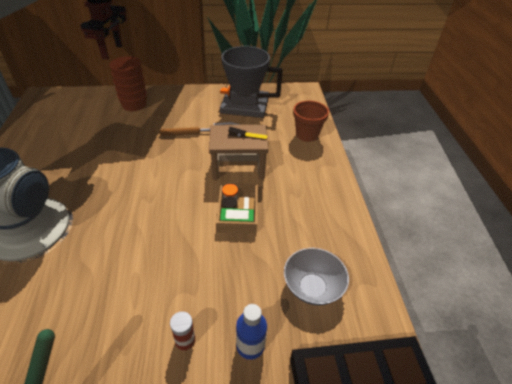

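The top view shows the shelf at about (170,190), with the clip on it. The crate is at (252,200) with its free corner at upper-left, around (238,187). The tin is at (400,251), the bottle at (405,194), the bowl at (348,135) and the fork at (103,245). The side view agrees.

```bash
cat > loc.py <<'E'
from h import *
def rect(P):
    (c,s,a)=cv2.minAreaRect((P[:,:2]*1000).astype(np.float32)); return np.round(c,1),np.round(s,1),round(a,2)
def sel(W,lo,hi,x0,x1,y0,y1):
    with np.errstate(invalid='ignore'):
        m=(W[...,2]>lo)&(W[...,2]<hi)&(W[...,0]>x0)&(W[...,0]<x1)&(W[...,1]>y0)&(W[...,1]<y1)
    return m
E
python3 - <<'E'
from loc import *
for n in('top','side'):
    d=dict(np.load(n+'0.npz')); W=cloud(d)
    if n=='top':
        for (u,v) in [(400,251),(404,251),(405,194),(170,190),(190,170),(232,208),(252,208),(270,200),(238,187),(255,190),(224,180),(283,180),(221,217),(281,222),(300,250)]: print(u,v,np.round(W[v,u]*1000,1))
    print(n)
    for nm,b in dict(tin=(.08,.1,.3,.6,-.5,-.2),shelf=(.116,.128,.4,.8,.1,.4),crate=(.03,.045,.4,.75,-.15,.08)).items():
        m=sel(W,*b); 
        if m.any():
            P=W[m]; print(nm,len(P),rect(P),np.round(P.mean(0)*1000,1),np.round(np.median(P[:,2])*1000,1))
d=dict(np.load('top0.npz'))
c=np.hstack([cv2.resize(d['frame'][145:235,135:295],None,fx=4,fy=4,interpolation=cv2.INTER_CUBIC)])
cv2.imwrite('pics/c1.png',c)
E
```

```text
400 251 [ 438.8 -322.6   89.8]
404 251 [ 438.8 -332.2   89.6]
405 194 [ 572.2 -335.9  112.5]
170 190 [580.3 219.9 128.3]
190 170 [629.9 175.5 121.5]
232 208 [550.7  79.1  41. ]
252 208 [550.5  28.6  41.1]
270 200 [570.6 -17.   42.5]
238 187 [612.4  65.4   3.1]
255 190 [597.1  20.9  39.7]
224 180 [623.1 100.   40.7]
283 180 [631.  -53.6   2.9]
221 217 [528.6 106.9  36. ]
281 222 [519.5 -46.7   1.4]
300 250 [447.1 -94.8  -0.9]
top
tin 404 (array([ 508.3, -341.4]), array([ 59.6, 177.8]), 82.01) [ 477.7 -333.9   90.4] 90.2
shelf 3410 (array([583.2, 222.3]), array([122.8, 172.5]), 88.29) [579.8 220.7 122.4] 122.4
crate 1523 (array([571.9,  19.5]), array([130.7, 108.9]), 84.77) [570.5   9.   41. ] 41.4
side
tin 592 (array([ 511.4, -347.3]), array([ 51.6, 184.9]), 78.93) [ 486.4 -351.6   90.1] 89.4
shelf 1380 (array([582.5, 218.9]), array([127.5, 171.6]), 88.44) [581.8 212.  121.1] 120.9
crate 1193 (array([570.8,  15.4]), array([133.7, 107. ]), 85.32) [568.1   1.4  39.8] 40.2
```

View pics/c1.png

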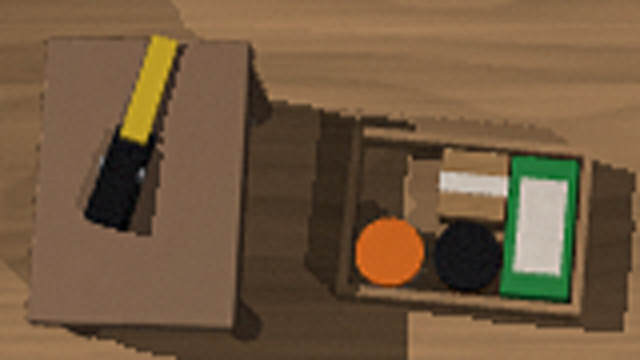

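The crop shows the shelf at slight yaw, the crate yawed a few degrees more, and the free corner empty at crop (385,180). I'm fitting poses now.

```bash
cat >> loc.py <<'E'
def pose(P,w,l):
    """centre, yaw of a w(x) by l(y) rectangle from its top points; edges fitted by lines (mm, deg)"""
    Q=(P[:,:2]*1000).astype(np.float32)
    h=cv2.boxPoints(cv2.minAreaRect(Q)); c0=h.mean(0); L=[]
    for i in range(4):
        a,b=h[i],h[(i+1)%4]; t=(b-a)/np.linalg.norm(b-a); n=np.array([-t[1],t[0]]); n*=np.sign((a-c0)@n)
        s=(Q-a)@t; o=(Q-a)@n; pts=[]
        for k in np.arange(5,np.linalg.norm(b-a)-5,2.5):
            m=(s>k-1.25)&(s<=k+1.25)
            if m.any():
                j=np.argmax(np.where(m,o,-1e9))
                if o[j]>-6: pts.append(Q[j])
        L.append((len(pts),cv2.fitLine(np.array(pts),cv2.DIST_HUBER,0,.01,.01).ravel() if len(pts)>3 else None,np.linalg.norm(b-a)))
    out=[]
    for n,l_,ln in L:
        if l_ is None: continue
        ang=np.degrees(np.arctan2(l_[1],l_[0])); ang=(ang+45)%90-45
        out.append((n,round(ln,1),round(float(ang),2)))
    return np.round(c0,1),out
E
cat > m.py <<'E'
from loc import *
def run(tag):
  for n in('top','side'):
    W=cloud(dict(np.load(f'{n}{tag}.npz')))
    print(n)
    P=W[sel(W,.08,.1,.38,.5,-.4,-.25)]
    if len(P)>50: print(' tin',len(P),cv2.minEnclosingCircle((P[:,:2]*1000).astype(np.float32)),np.round(P.mean(0)*1000,1))
    for nm,b in dict(shelf=(.115,.128,.4,.8,.1,.4),crate=(.034,.047,.5,.64,-.15,.13)).items(): print(' ',nm,pose(W[sel(W,*b)],1,1))
    P=W[sel(W,.036,.05,.5,.64,-.15,.13)]
E
python3 -c "
from m import *; run('0')"
```

```text
top
 tin 287 ((441.2290344238281, -333.904052734375), 22.064783096313477) [ 441.1 -332.9   89.6]
  shelf (array([583.2, 222.3], dtype=float32), [(65, np.float32(172.5), -1.67), (45, np.float32(122.8), -1.16), (65, np.float32(172.5), -1.86), (46, np.float32(122.8), -1.76)])
  crate (array([572.9,  31.3], dtype=float32), [(39, np.float32(108.9), -5.53), (58, np.float32(154.4), -5.35), (39, np.float32(108.9), -4.8), (58, np.float32(154.4), -5.21)])
side
 tin 389 ((440.9617614746094, -337.4069519042969), 22.015756607055664) [ 441.8 -339.2   88.7]
  shelf (array([582.5, 218.9], dtype=float32), [(55, np.float32(171.6), -1.78), (35, np.float32(127.5), -1.1), (36, np.float32(171.6), -2.28), (32, np.float32(127.5), -1.77)])
  crate (array([571.9,  29.2], dtype=float32), [(39, np.float32(106.9), -5.37), (53, np.float32(158.9), -4.78), (22, np.float32(106.9), -3.86), (52, np.float32(158.9), -5.08)])
```

```bash
cat >> h.py <<'E'
def q(deg):
    p=np.radians(deg+90)/2; return [0,np.cos(p),np.sin(p),0]
def st(t=''):
    s=state(); print(t,round(s['time'],2),np.round(s['ee_pos'],4),'gap',round(s['finger_gap'],4),'ff',np.round(s['finger_force'],1),'F',np.round(s['ft_force'],1),'j6',round(s['joint_pos'][5],2))
E
python3 - <<'E'
from h import *
for th in (90,-90):
  for p in ([.441,-.335,.057],[.6,.075,.2],[.57,-.06,.2]):
    for t in (th,th+90,th-90):
      j=inverse_kinematics(p,q(t)); print(t,p,None if j is None else np.round(j,2))
E
```

```text
90 [0.441, -0.335, 0.057] [-0.71  0.    1.63 -0.    1.51 -2.28]
180 [0.441, -0.335, 0.057] [-0.71  0.    1.63 -0.    1.51  2.43]
0 [0.441, -0.335, 0.057] [-0.71  0.    1.63 -0.    1.51 -0.71]
90 [0.6, 0.075, 0.2] [ 0.07  0.1   1.28 -0.    1.77 -1.5 ]
180 [0.6, 0.075, 0.2] None
0 [0.6, 0.075, 0.2] [ 0.07  0.1   1.28 -0.    1.77  0.07]
90 [0.57, -0.06, 0.2] [-0.16  0.01  1.36 -0.    1.76 -1.74]
180 [0.57, -0.06, 0.2] None
0 [0.57, -0.06, 0.2] [-0.16  0.01  1.36 -0.    1.76 -0.16]
-90 [0.441, -0.335, 0.057] [-0.71  0.    1.63 -0.    1.51  0.86]
0 [0.441, -0.335, 0.057] [-0.71  0.    1.63 -0.    1.51 -0.71]
-180 [0.441, -0.335, 0.057] [-0.71  0.    1.63 -0.    1.51  2.43]
-90 [0.6, 0.075, 0.2] [ 0.07  0.1   1.28 -0.    1.77  1.64]
0 [0.6, 0.075, 0.2] [ 0.07  0.1   1.28 -0.    1.77  0.07]
-180 [0.6, 0.075, 0.2] None
-90 [0.57, -0.06, 0.2] [-0.16  0.01  1.36 -0.    1.76  1.41]
0 [0.57, -0.06, 0.2] [-0.16  0.01  1.36 -0.    1.76 -0.16]
-180 [0.57, -0.06, 0.2] None
```

```bash
python3 - <<'E'
from h import *
move_to([.441,-.335,.20],q(-90))
move_l([.441,-.335,.057],.12); st('at')
close(); st('grip')
move_l([.441,-.335,.20],.15); st('up')
move_to([.599,.074,.19],q(-5)); move_l([.599,.074,.14],.1); hold(.3); st('hover')
snap('top','top1'); snap('side','side1')
from m import *; run('1')
a=cv2.imread('pics/side1.png')[80:240,160:320]; b=cv2.imread('pics/top1.png')[130:250,180:300]
cv2.imwrite('pics/c2.png',np.hstack([cv2.resize(a,(400,400),interpolation=2),cv2.resize(b,(400,400),interpolation=2)]))
E
```

```text
at 4.76 [ 0.4415 -0.3354  0.0581] gap 0.0878 ff 0.0 F [ 0.6 -0.4  1.1] j6 0.86
grip 5.52 [ 0.441 -0.335  0.057] gap 0.0437 ff 30.0 F [ 0.8 -0.7 -0.3] j6 0.86
up 6.62 [ 0.4406 -0.3347  0.1985] gap 0.0431 ff 30.0 F [ 0.4  0.1 -2.9] j6 0.86
hover 9.18 [0.5993 0.0741 0.1408] gap 0.0434 ff 30.0 F [-0.4 -0.3 -2.2] j6 0.15
top
  shelf (array([583.6, 230.7], dtype=float32), [(20, np.float32(172.9), 1.47), (28, np.float32(106.3), -3.86), (63, np.float32(172.9), -1.72), (39, np.float32(106.3), -2.09)])
  crate (array([572.9,  31. ], dtype=float32), [(40, np.float32(108.5), -5.43), (24, np.float32(153.8), -4.87), (7, np.float32(108.5), -2.88), (45, np.float32(153.8), -4.96)])
side
  shelf (array([582.1, 216.3], dtype=float32), [(38, np.float32(170.6), -1.97), (32, np.float32(121.7), -1.54)])
  crate (array([571.6,  27.7], dtype=float32), [(38, np.float32(107.2), -4.55), (46, np.float32(157.3), -4.95), (30, np.float32(107.2), -6.46), (51, np.float32(157.3), -5.41)])
```

View pics/c2.png

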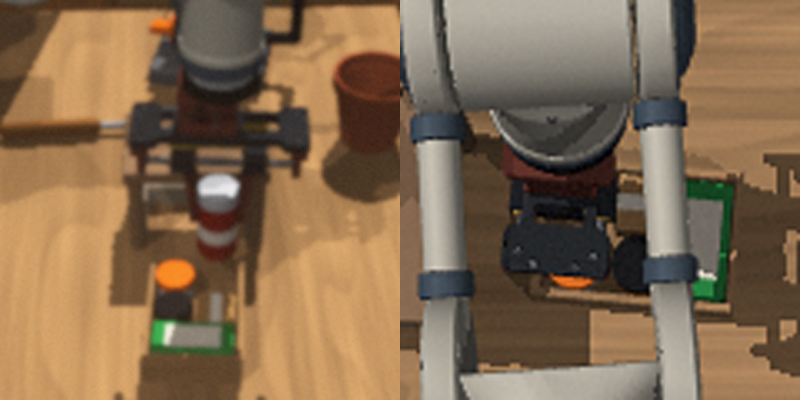

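The view shows the tin upright in the fingers above the free corner, at crop (217,215) in the side view, with the crate unmoved. I'm checking the tin's offset in the side depth.

```bash
python3 - <<'E'
from loc import *
from scipy.optimize import least_squares
W=cloud(dict(np.load('side1.npz')))
for lo,hi in ((.088,.105),(.105,.125),(.125,.15)):
    P=W[sel(W,lo,hi,.56,.64,.02,.09)][:,:2]*1000
    r=least_squares(lambda c:np.hypot(*(P-c).T)-22,[599,74],loss='huber',f_scale=1)
    print(lo,len(P),r.x,P.min(0),P.max(0))
# inner gap edges: packages seen in top0
W=cloud(dict(np.load('top0.npz'))); F=np.load('top0.npz')['frame']; hsv=cv2.cvtColor(F,cv2.COLOR_BGR2HSV)
m=sel(W,.038,.05,.52,.64,-.06,.12)
o=m&(hsv[...,0]<14)&(hsv[...,1]>200)&(hsv[...,2]>150); print('orange',cv2.minEnclosingCircle((W[o][:,:2]*1000).astype(np.float32)))
m=sel(W,.036,.043,.58,.61,-.01,.06); Q=W[m]; print('sq box max y',np.percentile(Q[:,1],[1,97,100]))
E
```

```text
0.088 67 [598.8246674   72.80079211] [579.32894484  47.4738784 ] [618.12436575  65.16122664]
0.105 85 [599.08486566  72.64907529] [576.95366063  48.27413636] [620.51611569  72.41387093]
0.125 150 [598.69058877  72.58614641] [568.57002144  48.73549849] [627.08684744  68.67971376]
orange ((551.6713256835938, 79.81165313720703), 21.27397918701172)
sq box max y [-0.00967975  0.04635673  0.04892064]
```

```bash
python3 - <<'E'
from h import *
move_l([.599,.074,.085],.1); st()
for z in (.075,.070,.067,.065,.0635,.062):
    move_l([.599,.074,z],.03); hold(.1); st(z)
    if state()['ft_force'][2]>3: break
E
```

```text
9.97 [0.5992 0.074  0.0854] gap 0.0436 ff 30.0 F [ 0.8 -0.2 -2.1] j6 0.15
0.075 10.56 [0.5991 0.074  0.0751] gap 0.0433 ff 30.0 F [-1.   0.5 -2.8] j6 0.15
0.07 10.97 [0.599  0.074  0.0699] gap 0.0436 ff 30.0 F [ 0.5 -0.5 -2.4] j6 0.15
0.067 11.32 [0.599  0.074  0.0669] gap 0.0433 ff 30.0 F [ 0.1  0.2 -1.8] j6 0.15
0.065 11.68 [0.599 0.074 0.065] gap 0.0435 ff 30.0 F [-0.1  1.  -2.2] j6 0.15
0.0635 12.03 [0.599  0.074  0.0635] gap 0.0439 ff 30.0 F [-0.5  0.3 -1.8] j6 0.15
0.062 12.38 [0.5992 0.074  0.063 ] gap 0.0436 ff 30.0 F [-1.5 -0.6  4.9] j6 0.15
```

```bash
python3 - <<'E'
from h import *
gripper_open(); st('open')
move_l([.599,.074,.185],.15)
move_to([.563,-.085,.15],q(-5)); hold(.2)
snap('top','top2'); snap('side','side2'); st()
from m import *; run('2')
for n in('top','side'):
    W=cloud(dict(np.load(n+'2.npz'))); P=W[sel(W,.088,.105,.55,.65,.03,.12)]; print(len(P),cv2.minEnclosingCircle((P[:,:2]*1000).astype(np.float32)) if len(P) else '',P.mean(0) if len(P) else '')
a=cv2.imread('pics/side2.png')[100:260,160:320]; b=cv2.imread('pics/top2.png')[130:250,170:290]
cv2.imwrite('pics/c3.png',np.hstack([cv2.resize(a,(400,400),interpolation=2),cv2.resize(b,(400,400),interpolation=2)]))
E
```

```text
open 13.21 [0.599 0.074 0.062] gap 0.0877 ff 0.0 F [0.1 0.3 0. ] j6 0.15
 15.18 [ 0.5635 -0.0838  0.1503] gap 0.088 ff 0.0 F [-0.1 -0.7 -0.4] j6 -0.12
top
  shelf (array([583.1, 222.4], dtype=float32), [(66, np.float32(172.6), -1.72), (45, np.float32(123.4), -1.8), (63, np.float32(172.6), -1.62), (46, np.float32(123.4), -1.77)])
  crate (array([573.6,  36.9], dtype=float32), [(20, np.float32(109.0), -10.63), (43, np.float32(142.6), -5.08), (39, np.float32(109.0), -5.07), (52, np.float32(142.6), -5.12)])
side
  shelf (array([582.9, 219.9], dtype=float32), [(18, np.float32(172.1), -1.4), (32, np.float32(127.2), -0.98), (6, np.float32(172.1), -0.53), (30, np.float32(127.2), -1.89)])
  crate (array([572. ,  27.6], dtype=float32), [(37, np.float32(107.5), -5.21), (18, np.float32(156.4), -3.62), (18, np.float32(107.5), -4.13), (47, np.float32(156.4), -5.92)])
253 ((599.1348266601562, 74.74195098876953), 21.89276695251465) [0.59851277 0.07452491 0.09600896]
37 ((601.74658203125, 65.66817474365234), 20.698434829711914) [0.59948008 0.05762219 0.09294538]
```

View pics/c3.png

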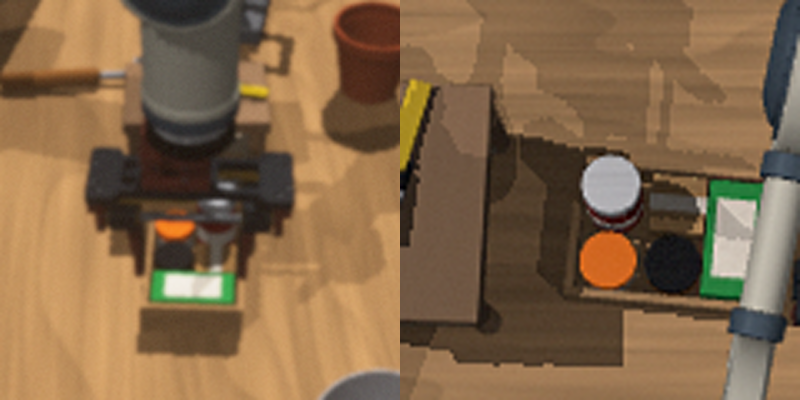

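The tin stands upright in the free corner, with its lid at (610,185) in the crop and its top at 96 mm. Next I push with the two open fingers on the rear wall, part way first.

```bash
cat > push.py <<'E'
from h import *
SO=np.array([.5811,.1605]); SY=-1.72
def to_world(lx,ly):
    a=np.radians(SY); return SO+np.array([np.cos(a)*lx-np.sin(a)*ly,np.sin(a)*lx+np.cos(a)*ly])
def tool(rx,ry,yaw,back=.010,z=.020,v=.05):
    """tool so that the middle of the crate's rear wall is at shelf (rx,ry), yaw (deg) relative to the shelf"""
    p=to_world(rx,ry); a=np.radians(SY+yaw); p=p-back*np.array([-np.sin(a),np.cos(a)])
    move_l([p[0],p[1],z],v,q(SY+yaw)); return p
E
python3 - <<'E'
from push import *
R0=np.array([-.0091,-.206]); 
p=to_world(*R0); print(p)
tool(*R0,-3.4,back=.040,z=.10,v=.15); tool(*R0,-3.4,back=.040,v=.12); st('down')
tool(*R0,-3.4,back=.014,v=.06); st()
for b in (.012,.010,.008,.006,.004):
    tool(*R0,-3.4,back=b,v=.03); st(b)
    if state()['ft_force'][1]<-1.5: break
E
```

```text
[ 0.56582098 -0.04513405]
down 16.48 [ 0.5629 -0.0851  0.0211] gap 0.0881 ff 0.0 F [ 0.3 -0.4  1.3] j6 -0.12
 17.07 [ 0.5646 -0.0587  0.0201] gap 0.0877 ff 0.0 F [ 0.2 -0.  -0.2] j6 -0.07
0.012 17.32 [ 0.5647 -0.0572  0.0199] gap 0.0877 ff 0.0 F [-0.4 -0.  -0.1] j6 -0.07
0.01 17.57 [ 0.5649 -0.0557  0.02  ] gap 0.088 ff 1.7 F [-0.1 -3.  -1. ] j6 -0.07
```

```bash
cat >> push.py <<'E'
def go(r0,y0,ry0,ry1,n,L=.09,start=-.206):
    for ry in np.linspace(ry0,ry1,n+1)[1:]:
        t=min(1,(ry-start)/L); tool(r0*(1-t),ry,y0*(1-t),v=.05)
        s=state(); F=s['ft_force']; print(round(ry,4),np.round(F,1),round(s['time'],1))
        if np.linalg.norm(F)>15: print('STOP'); return
E
python3 - <<'E'
from push import *
go(-.0091,-3.4,-.206,-.155,4)
snap('top','top3'); snap('side','side3')
from m import *; run('3')
for n in('top','side'):
    W=cloud(dict(np.load(n+'3.npz'))); P=W[sel(W,.088,.105,.55,.65,.06,.16)]; print(len(P),cv2.minEnclosingCircle((P[:,:2]*1000).astype(np.float32)) if len(P) else '')
a=cv2.imread('pics/side3.png')[100:260,160:320]; b=cv2.imread('pics/top3.png')[130:250,140:260]
cv2.imwrite('pics/c4.png',np.hstack([cv2.resize(a,(400,400),interpolation=2),cv2.resize(b,(400,400),interpolation=2)]))
E
```

```text
-0.1932 [-0.7 -0.5  0.6] 18.0
-0.1805 [ 0.5 -0.8 -0.6] 18.4
-0.1678 [-0.8  0.  -0.1] 18.8
-0.155 [-0.2  0.1  0. ] 19.2
top
  shelf (array([582.9, 222.1], dtype=float32), [(66, np.float32(172.8), -1.7), (44, np.float32(122.4), -1.49), (65, np.float32(172.8), -1.68), (44, np.float32(122.4), -1.73)])
  crate (array([576.7,  78.2], dtype=float32), [(19, np.float32(108.4), -1.32), (16, np.float32(102.7), -1.1), (20, np.float32(108.4), 0.52), (27, np.float32(102.7), -2.48)])
side
  shelf (array([582.4, 217.7], dtype=float32), [(25, np.float32(172.7), -1.84), (35, np.float32(125.6), -0.97), (4, np.float32(172.7), -20.61), (28, np.float32(125.6), -0.83)])
  crate (array([575.1,  56.2], dtype=float32), [(5, np.float32(107.5), -3.71)])
258 ((617.0633544921875, 137.47056579589844), 38.96895217895508)
8 ((641.3892822265625, 158.00128173828125), 7.636867046356201)
```

View pics/c4.png

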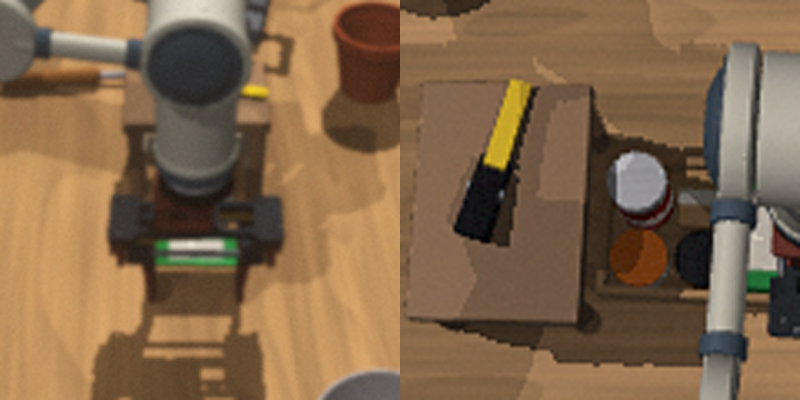

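The tin stays upright at crop (640,185), and the crate's nose is just before the mouth with its yaw reduced. I'm refining the numbers.

```bash
python3 - <<'E'
from loc import *
W=cloud(dict(np.load('top3.npz')))
P=W[sel(W,.086,.105,.56,.64,.08,.155)]; print('tin',len(P),cv2.minEnclosingCircle((P[:,:2]*1000).astype(np.float32)),P.mean(0))
for y in np.arange(.06,.165,.01):
    P=W[sel(W,.033,.047,.48,.66,y,y+.01)]
    if len(P): print(round(y,3),np.round([P[:,0].min()*1000,P[:,0].max()*1000]),len(P))
Q=W[sel(W,.033,.047,.5,.66,.06,.18)]; print(Q[:,1].max(), pose(Q,1,1))
E
```

```text
tin 257 ((601.9827880859375, 128.65367126464844), 21.9052791595459) [0.60125632 0.12851161 0.09604082]
0.07 [523. 618.] 55
0.08 [523. 631.] 158
0.09 [523. 632.] 140
0.1 [525. 631.] 44
0.11 [525. 632.] 69
0.12 [525. 582.] 83
0.13 [526. 583.] 77
0.14 [526. 634.] 63
0.15 [528. 656.] 87
0.16 [501. 648.] 41
0.1758260337714211 (array([575.2, 123.3], dtype=float32), [(34, np.float32(156.0), -1.73)])
```

```bash
python3 - <<'E'
from push import *
go(-.0091,-3.4,-.155,-.072,6)
for ry in np.arange(-.070,-.055,.001):
    tool(0,ry,0,v=.02); hold(.1); s=state(); print(round(ry,4),np.round(s['ft_force'],1),np.round(s['moment'],2),round(s['time'],1))
    if s['ft_force'][1]<-8: break
snap('top','top4'); snap('side','side4'); st()
E
```

```text
-0.1412 [ 0.1 -0.6 -1.2] 19.7
-0.1273 [-0.6 -0.3 -0.7] 20.1
-0.1135 [-0.7 -0.2 -0.9] 20.6
-0.0997 [1.1 0.2 0.5] 21.0
-0.0858 [ 0.6 -0.7  0.5] 21.4
-0.072 [ 0.8 -0.1  0.2] 21.9
-0.07 [-0.5 -3.4  0.7] [-0.58  0.1  -0.07] 22.2
-0.069 [-0.1 -4.7  0.7] [-0.91  0.16 -0.11] 22.6
-0.068 [ 1.2 -4.8  0.1] [-0.72  0.13 -0.08] 22.9
-0.067 [-0.1 -4.6  0.2] [-0.67  0.07 -0.06] 23.2
-0.066 [ 1.  -4.4  1.5] [-0.72  0.04 -0.06] 23.6
-0.065 [-0.3 -5.   0.1] [-1.03  0.1   0.06] 23.9
-0.064 [-0.5 -8.5  1.8] [-1.51  0.17  0.2 ] 24.3
 24.4 [0.5789 0.0851 0.02  ] gap 0.0877 ff 4.5 F [-0.7 -9.   0.7] j6 0.12
```

```bash
python3 - <<'E'
from push import *
for ry in np.arange(-.0635,-.058,.0005):
    tool(0,ry,0,v=.02); hold(.15); s=state(); print(round(ry,4),np.round(s['ft_force'],1),np.round(s['moment'],2),np.round(s['ee_pos'],4))
    if s['ft_force'][1]<-20: break
tool(0,-.065,0,back=.06,v=.08); st('back')
p=to_world(0,-.125); move_l([p[0],p[1],.2],.15); move_to([.45,-.15,.3],q(0)); hold(.3)
snap('top','top5'); snap('side','side5'); st()
from m import *; run('5')
W=cloud(dict(np.load('top5.npz')))
Q=W[sel(W,.033,.047,.5,.66,.05,.155)]; print('crate',pose(Q,1,1))
for y in np.arange(.08,.16,.01):
    P=W[sel(W,.033,.047,.5,.66,y,y+.01)]; print(round(y,3),np.round([P[:,0].min()*1000,P[:,0].max()*1000],1))
a=cv2.imread('pics/side5.png')[100:260,160:320]; b=cv2.imread('pics/top5.png')[130:250,140:260]
cv2.imwrite('pics/c5.png',np.hstack([cv2.resize(a,(400,400),interpolation=2),cv2.resize(b,(400,400),interpolation=2)]))
E
```

```text
-0.0635 [ -0.5 -10.7   1.3] [-1.76  0.11  0.27] [0.5789 0.0851 0.02  ]
-0.063 [ -0.8 -11.9   1.1] [-2.03  0.18  0.31] [0.5788 0.0851 0.02  ]
-0.0625 [ -0.8 -13.9   1.4] [-2.23  0.13  0.36] [0.5789 0.0851 0.0201]
-0.062 [ -0.4 -16.4   2. ] [-2.54  0.22  0.49] [0.5789 0.0851 0.0201]
-0.0615 [ -1.5 -16.8   2.5] [-2.81  0.24  0.58] [0.5789 0.0851 0.0201]
-0.061 [ -1.6 -19.5   2.3] [-3.    0.25  0.65] [0.5789 0.0851 0.0201]
-0.0605 [ -1.9 -20.4   1.5] [-3.29  0.31  0.66] [0.5789 0.0851 0.0201]
back 28.03 [0.5774 0.0357 0.02  ] gap 0.0876 ff 0.0 F [-0.6  0.2 -1.3] j6 0.03
 30.76 [ 0.4502 -0.1496  0.2996] gap 0.088 ff 0.0 F [-1.   0.1  0.4] j6 -0.39
top
  shelf (array([583.1, 222.1], dtype=float32), [(66, np.float32(172.5), -1.68), (43, np.float32(122.6), -1.64), (65, np.float32(172.5), -1.93), (46, np.float32(122.6), -1.88)])
  crate (array([580.4, 113.4], dtype=float32), [(40, np.float32(108.6), -2.46), (10, np.float32(34.3), 2.65), (37, np.float32(108.6), -1.1), (10, np.float32(34.3), -1.89)])
side
  shelf (array([591.6, 217.7], dtype=float32), [(43, np.float32(153.9), -1.48), (28, np.float32(124.6), -0.98), (40, np.float32(153.9), -2.19)])
  crate (array([580. , 110.3], dtype=float32), [(34, np.float32(107.8), -1.31), (10, np.float32(39.3), -4.06), (29, np.float32(107.8), 0.67), (8, np.float32(39.3), -2.78)])
crate (array([580.4, 125.2], dtype=float32), [(40, np.float32(108.4), -2.21), (19, np.float32(59.5), -0.02), (32, np.float32(108.4), -0.8), (20, np.float32(59.5), -0.77)])Traceback (most recent call last):
  File "<stdin>", line 12, in <module>
    return umr_minimum(a, axis, None, out, keepdims, initial, where)
ValueError: zero-size array to reduction operation minimum which has no identity
```

The crate is against the stop: the push force rose there and the rear wall is where it should be. As a check on squareness, I'll press lightly with closed fingers at each side of the rear wall.

```bash
python3 - <<'E'
from push import *
close()
p=to_world(0.033,-.125); move_to([p[0],p[1],.15],q(SY))
R=[]
for x in (.033,-.033):
    tool(x,-.065,0,back=.05,v=.15)
    tool(x,-.065,0,back=.014,v=.08)
    b=.014
    while True:
        b-=.001; tool(x,-.065,0,back=b,v=.03); hold(.1); s=state()
        if s['ft_force'][1]<-9 or b<-.0: break
    print(x,b,np.round(s['ft_force'],1),np.round(s['ee_pos'],4)); R.append(s['ee_pos'][:2])
    tool(x,-.065,0,back=.05,v=.1)
d=np.array(R[0])-R[1]; print('rear yaw',np.degrees(np.arctan2(d[1],d[0])))
s=state()['ee_pos']; move_l([s[0],s[1],.2],.15); move_to([.45,-.15,.3],q(0)); hold(.3)
snap('top','top6'); snap('side','side6'); st()
from m import *; run('6')
a=cv2.imread('pics/side6.png')[100:260,160:320]; b=cv2.imread('pics/top6.png')[130:250,140:260]
cv2.imwrite('pics/c6.png',np.hstack([cv2.resize(a,(400,400),interpolation=2),cv2.resize(b,(400,400),interpolation=2)]))
E
```

```text
0.033 0.007999999999999997 [ 0.1 -9.4  1.3] [0.612  0.0842 0.02  ]
-0.033 0.007999999999999997 [ -1.4 -10.9   2.3] [0.5458 0.086  0.02  ]
rear yaw -1.6073767128673857
 44.05 [ 0.4502 -0.1496  0.2997] gap 0.0002 ff 0.0 F [-0.3  0.4 -0.5] j6 -0.39
top
  shelf (array([583. , 222.4], dtype=float32), [(64, np.float32(172.7), -1.7), (43, np.float32(123.2), -1.74), (66, np.float32(172.7), -1.86), (46, np.float32(123.2), -1.95)])
  crate (array([580.5, 113.4], dtype=float32), [(40, np.float32(108.5), -1.57), (10, np.float32(34.1), 1.85), (38, np.float32(108.5), -1.26), (10, np.float32(34.1), -6.08)])
side
  shelf (array([582.8, 218.3], dtype=float32), [(48, np.float32(171.8), -1.92), (33, np.float32(126.2), -1.18), (38, np.float32(171.8), -1.65)])
  crate (array([579.9, 109.7], dtype=float32), [(11, np.float32(40.0), -1.45), (34, np.float32(107.7), -1.4), (10, np.float32(40.0), -2.92), (31, np.float32(107.7), 0.46)])
```

View pics/c6.png

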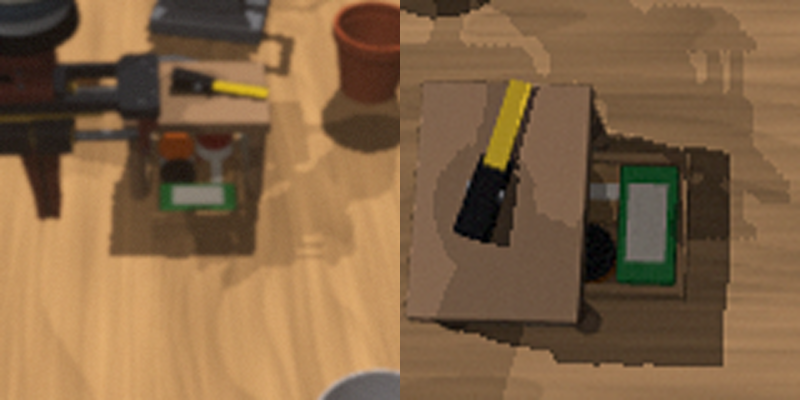

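The crate is home and square: its rear yaw is -1.6° and the shelf's is about -1.75°. The red tin is visible under the shelf beside the white jar at (213,143), and the clip is where it was.

```bash
python3 -c "
from bench import *
print(job_done())"
```

```text
the job is handed in; nothing more can be done
None
```

The job is handed in at about 44 s of the 72 s allowed: the tin was upright in the crate's free corner (top at 96 mm) before the push, and the crate now sits against the stop, square to the shelf within about 0.2°, with the clip and shelf where they were.

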